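# Open the fume unit's panel and fit the filter

## Task

Turn both wing fasteners on top of the grey fume filter unit a quarter turn anticlockwise, all the way to unlocked, before lifting its access panel; then swing the panel up by its bar handle until it stands upright or a little past. Take the spare filter (the paper drum with a single wide flange at its foot) and set it flange down over the spigot in the chamber, fully home. Leave the panel standing open and leave the solder spool, the jar and the carton where they are.

Things in the scene. Friction and masses are not known exactly. Their poses are not given: they have to be found in the camera images.
- case: grey fixed case, 190 mm deep (x) by 250 wide (y), rim 85 mm above the bench, walls 6 mm, covered by an aluminium panel (top at 91 mm). Origin under its centre on the bench; x points from the front (robot's side) to the hinge at the back, y to its left. Chamber floor at 20 mm height. A fixed black fan housing fills the chamber's left part (y 53 to 119 mm, top at 60 mm). Place and yaw vary
- wing_left (a joint): turn (rad) of the left fastener, on the panel 85 mm left of its centre: 0 locked, wing pointing left-right; grows anticlockwise from above to a stop at 1.57, unlocked, wing pointing front-back. Starts 0 to 0.3. Stays where left, friction 0.06 N m. Until unlocked its cam tongue hooks under a lip of the case and holds the panel shut
- wing_right (a joint): turn of the right fastener, 85 mm right of the panel's centre; same meaning and same direction as the left one
- wing_left_grip (a point): grip point of the left fastener, on its turning axis, 27 mm above the panel's top. The wing is a black upright bar 64 mm long (along this point's y), 12 mm thick (its x), from 5 to 36 mm above the panel's top, on a round foot of 32 mm diameter and 5 mm height; z is the turning axis
- wing_right_grip (a point): the same for the right fastener
- panel (a joint): opening of the access panel (rad): 0 shut, 1.57 upright, stop at 1.8. The hinge is stiff (0.75 N m): the panel stays at any angle, about 7 N at the handle lifts it. Panel with fasteners 0.4 kg
- panel_handle (a point): middle of the panel's steel bar handle: round bar 12 mm thick, 90 mm long along this point's y (parallel to the hinge), on a post at either end, 40 mm above the panel's top face, 13 mm behind the panel's front edge. x points to the hinge, z away from the panel; they turn with it. Shut, the bar is 175 mm in front of the hinge axis and 46 mm above it
- panel_hinge (a point): middle of the panel's hinge axis, on the case's back rim, 85 mm above the bench; the axis is this point's y; turns with the panel
- spigot (a point): foot of the aluminium centring spigot on the chamber floor (20 mm above the bench), 100 mm in front of the hinge axis, 35 mm right of the case's middle, 84 mm from the right wall. Spigot 29 mm diameter, 26 mm high, its top 10 mm coned to 16 mm. The seated filter's origin lies on this point
- filter: spare filter, 0.11 to 0.22 kg: drum of 56 mm diameter, 60 mm total height (pleated paper, grey closed top) with one grey flange of 84 mm diameter, 8 mm thick, at its foot; a bore of 33 mm diameter, 50 mm deep, open at the underside. Origin at the centre of its underside, z up its axis. Stands flange down on the bench, left or right of the case
- spool: bystander: metal solder spool standing upright, 68 mm diameter over its two flanges, 58 mm high; origin at the centre of its underside
- jar: bystander: amber jar with a black cap, 62 mm diameter, 85 mm high; origin at the centre of its underside
- carton: bystander: white carton 95 mm (x) by 70 mm (y) by 50 mm high; origin at the centre of its underside
Things that resemble listed ones, but are neither listed nor needed, are in the scene too. What is shaped like the filter but blue or pink is not meant.

How it is judged:
By the outcome, as a careful person would: the job done as asked, in the order asked, and still so for the second after the job is handed in, with the robot touching nothing.
It also fails if it takes over 72 s, if anything falls off the work surface, if the arm or the gripper's body presses on something with over 40 N, if the wrist force passes 120 N, or if a joint passes its speed limit or range.

## Robot

A 6-joint arm with a two-finger parallel gripper is mounted at the origin on the work surface. World frame = base frame: x ahead of the robot, y to its left, z up, the work surface at z = 0. Lengths are in m, angles in rad, forces in N, time in s.
With the tool pointing down it reaches from about 0.35 to 0.975 m from the base axis. Payload 4.9 kg.
Tool frame: the origin (TCP) lies at the very end of the fingers, on their centre line; the grasp point (between the pads) lies 19 mm behind it; z points along the fingers, y is the direction in which the jaws open and shut (so a half turn about z gives the same grasp; the last joint's range is limited). The gripper opens to 85 mm and grips with 20 to 120 N. Pads are 22 mm wide; open, the fingers measure 114 mm over their backs; the gripper's body (76 mm by 85 mm) begins 54 mm behind the grasp point. The pads swing forward as they close: fully open they stand 13 mm farther back than shut.
Start: joints at [1.194, 0.053, 1.613, -0, 1.476, -0.119], TCP at [0.159, 0.604, 0.231] pointing down, gripper open.
Joint ranges: [-3.01, 3.01], [-1.01, 2.22], [0.06, 2.58], [-1.02, 4.17], [0.09, 2.62], [-3.14, 3.14]. Speed limits (rad/s): [2.57, 2.57, 3.14, 3.14, 3.14, 3.14].

## Interface

Orientations are given as a rotation vector (axis times angle).
In Python, from station import ctrl gives the robot as it stands.
- The arm moves only by the tool apply_moves, never from a script. Its argument "deltas" is a list of rows, each a list of 5 numbers: the shift along the tool's x, y, z in m, then the turn about the tool's z in rad, then the gripper's target within -1 to 1 (fully open at 1, half-way at 0, shut at -1). A call has exactly 8 rows; each row shifts and turns the pose as measured when the row begins, along the tool's axes as they then stand; what a row does not reach is not made up. A row lasts 1/8 s, in which the tool goes at most 62.5 mm and 10.7 degrees, less where a joint would pass 70% of its speed; a pose out of reach is approached as far as the arm can. A call with a gripper value outside its range is refused whole. The fingers move at their own pace and stop on an object; "grip_force" is the grip in N (left out, the last holds). Time passes only in rows, so rows that do not move let the fingers close, or fill a call up. It gives the time, the measured TCP pose, the force and the opening at its end, in the units of the state.
- ctrl.get_obs(): the state, without advancing time (a new reading comes with each control period).
- ctrl.get_image(name): name is "scene" or "side" or "wrist"; returns a dict with "img" (400x640x3 uint8, red, green, blue), "range_z" (400x640 float32, m along the optical axis (not along the pixel's ray), 0 where there is no reading), "mtx" (3x3 intrinsics, pixels), "eye" and "attitude" of the camera in the world; the wrist camera has in their place "mount" (4x4, takes a point from camera to tool coordinates, whose origin is the TCP and whose axes are the flange's). Camera axes: x right, y down, z forward; pixel columns grow to the right and rows downward; lengths in m; the calibration is good to about 2 mm. A picture is of the moment at which its call begins: read the wrist's pose just before it.
- ctrl.finish_job(): hands the job in, once; it reports no verdict.
Trained networks look in a picture, given as the dict that the camera call returned (one of the last four; its "shot" number tells which), for a name from the list of things; names that differ only in an ending like _2 or _b are one class to them, and where a whole thing is asked for, a point or a joint stands for the part that bears it (a point fixed in the world has none). Each returns a list of dicts, best first, with "confidence" (0 to 1); they miss things now and then, are a little off and sometimes report something else, mostly with a low value. They report only what shows in the picture. A call takes as long as a camera call. They do not tell look-alikes from the thing itself.
- ctrl.search_frame(picture, target): "extent" ([left, top, width, height] in pixels, round what is visible of it).
- ctrl.spot_point(picture, target): "uv" ([column, row] in pixels: a listed point, or the origin of a listed thing).
The state is a dict: "t": time; "q": joint angles; "dq": joint speeds; "effort": joint torques, N m; "tool_pos": TCP position; "tool_rot": TCP orientation; "contact_force": force on the tool from outside, world axes, zero at the start; "wrist_torque": the same for the moment, N m; "opening": finger opening in m.
Only numpy, scipy, OpenCV 4.12 (cv2) and the standard library are available. Lean on these libraries where they do the work, as an engineer would, in place of code of your own. Each camera call takes 0.05 s, during which the arm holds its last target.

## Working session

There is one attempt and no reset: what is moved stays moved. The work goes in short steps, Python scripts to look and compute and a tool call to move; the robot and the scene stay as the last step left them, time stands still between calls to the robot, and variables do not carry over. Pictures are saved under pics/ and viewed, and the job is handed in when it is done.

Besides the shell and the picture viewer there is one more tool, called after "Emit:" by a JSON object that holds its "api" and its "payload". apply_moves: Moves the arm, as the interface text tells. Its arguments: {"type":"object","properties":{"deltas":{"type":"array"},"grip_force":{"type":"number"}},"required":["deltas"]}

```bash
ls; mkdir -p pics
python3 - <<'E'
from station import ctrl
import cv2,numpy as np
o=ctrl.get_obs();print({k:np.round(v,3) for k,v in o.items()})
for n in ['scene','side','wrist']:
    p=ctrl.get_image(n);cv2.imwrite(f'pics/{n}0.png',p['img'][:,:,::-1])
    print(n,p['mtx'].round(1).tolist(),[np.round(p[k],3).tolist() for k in ('eye','attitude','mount') if k in p])
E
```

```text
pics
{'t': np.float64(0.0), 'q': array([ 1.194,  0.053,  1.614, -0.   ,  1.476, -0.119]), 'dq': array([ 0.001, -0.001,  0.001,  0.001, -0.002,  0.002]), 'effort': array([ 0.0000e+00, -3.9367e+01, -3.7018e+01, -0.0000e+00,  7.0000e-03,
        0.0000e+00]), 'tool_pos': array([0.159, 0.604, 0.23 ]), 'tool_rot': array([-4.040e-01, -3.115e+00,  3.000e-03]), 'contact_force': array([0.274, 0.52 , 0.226]), 'wrist_torque': array([-0.034, -0.002, -0.022]), 'opening': np.float64(0.085)}
scene [[398.3, 0.0, 321.7], [0.0, 398.3, 198.9], [0.0, 0.0, 1.0]] [[1.211, 0.204, 1.016], [-1.446, -2.243, 0.796]]
side [[380.4, 0.0, 317.0], [0.0, 380.4, 197.6], [0.0, 0.0, 1.0]] [[0.099, -0.808, 0.81], [-2.202, 0.658, -0.302]]
wrist [[338.3, 0.0, 321.1], [0.0, 338.3, 200.1], [0.0, 0.0, 1.0]] [[[0.0, -0.945, -0.327, 0.084], [1.0, 0.0, 0.001, -0.001], [-0.0, -0.327, 0.945, -0.143], [0.0, 0.0, 0.0, 1.0]]]
```

View pics/scene0.png

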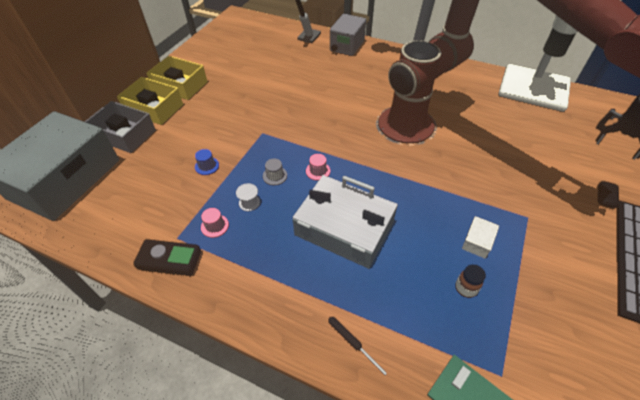

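View pics/side0.png

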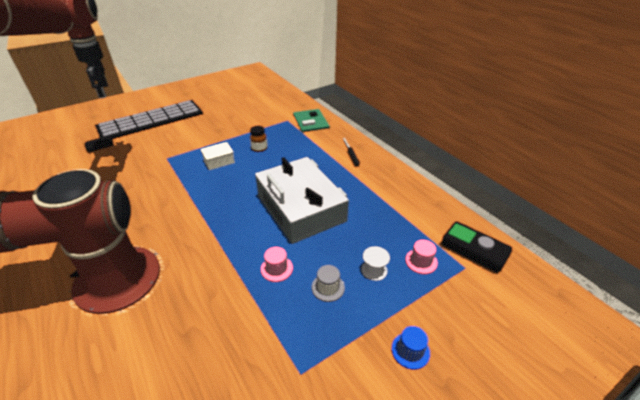

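View pics/wrist0.png

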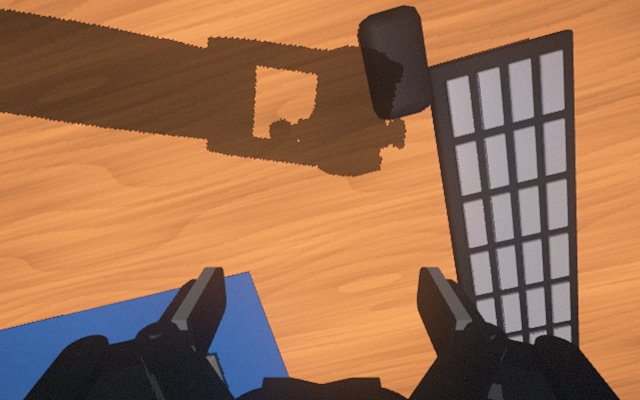

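The scene view shows the case at (345,218), carton at (481,237), jar at (471,280), and two grey candidates at (274,171) and (247,197). The pink and blue ones are decoys. I'll zoom in on the candidates and locate everything.

```bash
cat > h.py <<'E'
from station import ctrl
import cv2,numpy as np
from scipy.spatial.transform import Rotation as R
def pose(p,o=None):
    if 'eye' in p:
        a=np.array(p['attitude']);Rm=R.from_rotvec(a).as_matrix() if a.shape==(3,) else a
        return Rm,np.array(p['eye'])
    T=np.eye(4);T[:3,:3]=R.from_rotvec(o['tool_rot']).as_matrix();T[:3,3]=o['tool_pos'];T=T@np.array(p['mount'])
    return T[:3,:3],T[:3,3]
def ray(p,uv,o=None):
    Rm,e=pose(p,o);K=p['mtx'];d=np.array([(uv[0]-K[0,2])/K[0,0],(uv[1]-K[1,2])/K[1,1],1.]);return e,Rm@d
def at_z(p,uv,z,o=None):
    e,d=ray(p,uv,o);return e+d*(z-e[2])/d[2]
def cloud(p,o=None):
    Rm,e=pose(p,o);K=p['mtx'];v,u=np.mgrid[:400,:640];z=p['range_z']
    c=np.stack([(u-K[0,2])/K[0,0]*z,(v-K[1,2])/K[1,1]*z,z],-1);w=c@Rm.T+e;w[z<=0]=np.nan;return w
def proj(p,X,o=None):
    Rm,e=pose(p,o);c=(np.atleast_2d(X)-e)@Rm;return c[:,:2]/c[:,2:]*p['mtx'][0,0]+p['mtx'][:2,2]
E
python3 - <<'E'
from h import *
zs={'wing_left_grip':.118,'wing_right_grip':.118,'panel_handle':.131,'panel_hinge':.085,'case':0,'filter':0,'spool':0,'jar':0,'carton':0}
for n in ['scene','side']:
    p=ctrl.get_image(n)
    for k,z in zs.items():
        for d in ctrl.spot_point(p,k)[:4]:
            print(n,k,round(d['confidence'],2),np.round(d['uv'],1),at_z(p,d['uv'],z).round(4))
    im=p['img'][:,:,::-1]
    c=im[130:250,170:330] if n=='scene' else im[220:380,240:450]
    cv2.imwrite(f'pics/{n}z.png',cv2.resize(c,None,fx=3.7,fy=3.7,interpolation=cv2.INTER_CUBIC)[:600,:800])
E
```

```text
scene wing_left_grip 0.64 [370.7 215. ] [0.5519 0.0484 0.118 ]
scene wing_right_grip 0.58 [317.1 192.8] [ 0.5402 -0.1225  0.118 ]
scene panel_handle 0.79 [359.1 179.2] [ 0.4512 -0.0262  0.131 ]
scene panel_handle 0.54 [248.2 204.4] [ 0.6684 -0.2773  0.131 ]
scene panel_hinge 0.94 [332.4 235.2] [ 0.6377 -0.0306  0.085 ]
scene panel_hinge 0.25 [341.9 228.9] [ 0.6071 -0.0146  0.085 ]
scene case 0.95 [345.6 230.1] [ 0.5514 -0.0225  0.    ]
scene filter 0.85 [214.8 225.1] [ 0.7015 -0.401   0.    ]
scene filter 0.83 [208.2 167.1] [ 0.5026 -0.5631  0.    ]
scene filter 0.72 [316.5 170.1] [ 0.36   -0.2106  0.    ]
scene spool 0.83 [248.1 200.1] [ 0.5728 -0.3582  0.    ]
scene jar 0.7 [467.7 288.7] [0.5937 0.3595 0.    ]
scene carton 0.65 [477.4 244.3] [0.4369 0.3561 0.    ]
side wing_left_grip 0.6 [285.5 164.6] [0.5453 0.0525 0.118 ]
side wing_left_grip 0.6 [273.5 182.9] [ 0.4705 -0.0079  0.118 ]
side wing_right_grip 0.78 [314.3 195.7] [ 0.5388 -0.1219  0.118 ]
side wing_right_grip 0.73 [216.6 159.2] [0.3774 0.1978 0.118 ]
side wing_right_grip 0.65 [272.8 180.4] [0.4745 0.0038 0.118 ]
side panel_handle 0.69 [274.2 183.3] [ 0.4644 -0.0256  0.131 ]
side case 0.98 [301.2 207.1] [ 0.5487 -0.0291  0.    ]
side filter 0.89 [326.5 286.3] [ 0.4443 -0.3242  0.    ]
side filter 0.85 [274.9 269.3] [ 0.3598 -0.2028  0.    ]
side filter 0.74 [417. 263.] [ 0.6936 -0.3962  0.    ]
side filter 0.63 [408.3 351.3] [ 0.4978 -0.568   0.    ]
side spool 0.74 [375.6 272.1] [ 0.5793 -0.3582  0.    ]
side jar 0.77 [256.9 147.9] [0.5839 0.3558 0.    ]
side jar 0.69 [313.9 198.1] [ 0.6063 -0.0144  0.    ]
side carton 0.71 [218.  160.5] [0.4261 0.3586 0.    ]
```

View pics/scenez.png

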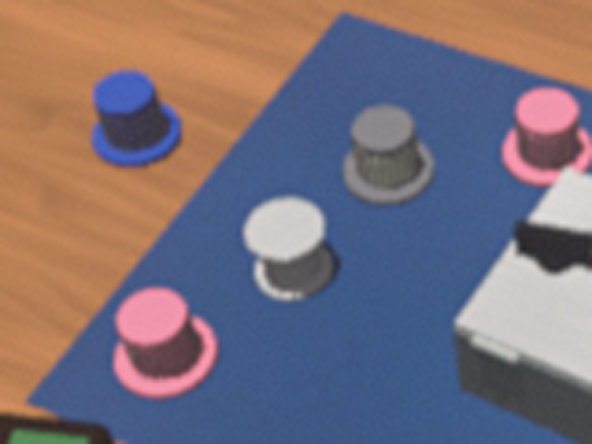

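View pics/sidez.png

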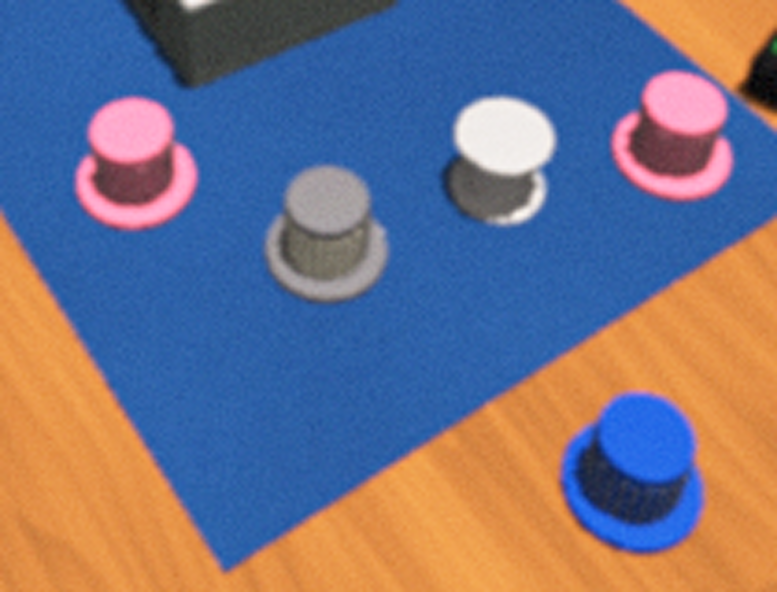

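Run:
```python
from h import *
for n in ['scene','side']:
    p=ctrl.get_image(n);w=cloud(p)
    m=(abs(w[...,2]-.091)<.006)&(w[...,0]>.40)&(w[...,0]<.7)&(abs(w[...,1]+.03)<.17)
    P=w[m][:,:2].astype(np.float32)
    m2=np.zeros((400,640),np.uint8);m2[m]=255
    print(n,len(P),np.median(w[m][:,2]))
    r=cv2.minAreaRect(P);print(r[0],r[1],r[2])
    m=(w[...,2]>.105)&(w[...,2]<.14)&(w[...,0]>.40)&(w[...,0]<.7)&(abs(w[...,1]+.03)<.17)
    num,lab=cv2.connectedComponents(m.astype(np.uint8))
    for i in range(1,num):
        Q=w[lab==i]
        if len(Q)>15:
            c=Q.mean(0);u,s,vt=np.linalg.svd(Q[:,:2]-c[:2]);print(' comp',len(Q),c.round(4),(Q[:,:2].max(0)+Q[:,:2].min(0))/2,vt[0].round(3),'ext',np.ptp((Q[:,:2]-c[:2])@vt[0]).round(3),'zmax',Q[:,2].max().round(3))
    # filter
    for cx,cy in ((.444,-.324),):
        m=(np.hypot(w[...,0]-cx,w[...,1]-cy)<.06)&(w[...,2]>.054)&(w[...,2]<.07);Q=w[m]
        print(' filt top',len(Q),cv2.minEnclosingCircle(Q[:,:2].astype(np.float32)),Q[:,2].mean())
```

```text
scene 4116 0.09255434229887077
(0.5491918921470642, -0.03087984025478363) (0.2517801523208618, 0.19835221767425537) 86.34441375732422
 comp 169 [ 0.47   -0.0234  0.1312] [ 0.46800801 -0.02451584] [0.059 0.998] ext 0.101 zmax 0.14
 comp 170 [ 0.5445 -0.1129  0.1209] [ 0.54261513 -0.1145931 ] [-0.217  0.976] ext 0.063 zmax 0.132
 comp 182 [0.5554 0.0551 0.1213] [0.55346429 0.05469463] [0.051 0.999] ext 0.064 zmax 0.133
 filt top 184 ((0.44573867321014404, -0.3291381895542145), 0.02951759286224842) 0.061177197862152775
side 2920 0.09073007880403605
(0.5465497374534607, -0.030318737030029297) (0.2541137933731079, 0.19590258598327637) 86.46400451660156
 comp 103 [0.5465 0.0488 0.1199] [0.54865845 0.05463267] [-0.012 -1.   ] ext 0.066 zmax 0.129
 comp 147 [ 0.4624 -0.0324  0.1293] [ 0.46328586 -0.02641859] [-0.052 -0.999] ext 0.102 zmax 0.14
 comp 158 [ 0.5368 -0.1201  0.1194] [ 0.53921097 -0.11593336] [ 0.225 -0.974] ext 0.064 zmax 0.13
 filt top 345 ((0.4417961537837982, -0.32953280210494995), 0.028302175924181938) 0.05963290779017085
```

The grey one-flange drum at about (0.444,-0.329) is the filter. The white two-flange item at (0.577,-0.358) is the spool. The case is centred at about (0.548,-0.030) with yaw about -0.06. Next I'll write a planner helper and hover over the left wing.

```bash
cat >> h.py <<'E'
def axes(th): return np.array([-np.sin(th),np.cos(th)]),np.array([np.cos(th),np.sin(th)])
def theta(o):
    y=R.from_rotvec(o['tool_rot']).as_matrix()[:,1];return np.arctan2(y[1],y[0])
def plan(xyz,th,n,g,o=None,p0=None,t0=None):
    if p0 is None:
        o=o or ctrl.get_obs();p0=np.array(o['tool_pos']);t0=theta(o)
    dth=(th-t0)/n;d=(np.array(xyz)-p0)/n;rows=[]
    for i in range(n):
        x,y=axes(t0+i*dth);rows.append([round(float(d[:2]@x),4),round(float(d[:2]@y),4),round(float(-d[2]),4),round(float(-dth),4),g])
    print(rows);return np.array(xyz),th
def st():
    o=ctrl.get_obs();print('t',round(float(o['t']),2),'pos',np.round(o['tool_pos'],4),'th',round(float(theta(o)),3),'F',np.round(o['contact_force'],1),'open',round(float(o['opening']),4),'q6',round(float(o['q'][5]),2));return o
E
python3 - <<'E'
from h import *
st();plan([.551,.055,.22],-.03,14,0.0)
E
```

```text
t 1.25 pos [0.1593 0.6043 0.2313] th 1.313 F [-0.3 -0.  -0.4] open 0.0856 q6 -0.12
[[-0.0371, -0.0308, 0.0008, 0.0959, 0.0], [-0.0398, -0.0271, 0.0008, 0.0959, 0.0], [-0.0423, -0.0232, 0.0008, 0.0959, 0.0], [-0.0443, -0.019, 0.0008, 0.0959, 0.0], [-0.0459, -0.0147, 0.0008, 0.0959, 0.0], [-0.0471, -0.0102, 0.0008, 0.0959, 0.0], [-0.0479, -0.0057, 0.0008, 0.0959, 0.0], [-0.0482, -0.0011, 0.0008, 0.0959, 0.0], [-0.0481, 0.0036, 0.0008, 0.0959, 0.0], [-0.0475, 0.0081, 0.0008, 0.0959, 0.0], [-0.0465, 0.0127, 0.0008, 0.0959, 0.0], [-0.0451, 0.017, 0.0008, 0.0959, 0.0], [-0.0432, 0.0213, 0.0008, 0.0959, 0.0], [-0.041, 0.0253, 0.0008, 0.0959, 0.0]]
```

Emit:
{"api": "apply_moves", "payload": {"deltas": [[-0.037, -0.031, 0.001, 0.096, 0], [-0.04, -0.027, 0.001, 0.096, 0], [-0.042, -0.023, 0.001, 0.096, 0], [-0.044, -0.019, 0.001, 0.096, 0], [-0.046, -0.015, 0.001, 0.096, 0], [-0.047, -0.01, 0.001, 0.096, 0], [-0.048, -0.006, 0.001, 0.096, 0], [-0.048, -0.001, 0.001, 0.096, 0]]}}

```text
t: 2.25
tool_pos: [0.3846, 0.2817, 0.2241]
tool_rot: [1.566, 2.721, 0.007]
contact_force: [0.1, -0.2, 0.1]
opening: 0.043
```

Run:
```python
from h import *
st();plan([.551,.055,.22],-.03,7,0.0)
```

```text
t 2.25 pos [0.3846 0.2817 0.2241] th 0.527 F [ 0.1 -0.2  0.1] open 0.043 q6 -0.05
[[-0.0399, 0.0043, 0.0006, 0.0795, 0.0], [-0.0395, 0.0074, 0.0006, 0.0795, 0.0], [-0.0388, 0.0106, 0.0006, 0.0795, 0.0], [-0.0378, 0.0136, 0.0006, 0.0795, 0.0], [-0.0366, 0.0166, 0.0006, 0.0795, 0.0], [-0.0352, 0.0194, 0.0006, 0.0795, 0.0], [-0.0335, 0.0221, 0.0006, 0.0795, 0.0]]
```

Emit:
{"api": "apply_moves", "payload": {"deltas": [[-0.04, 0.004, 0, 0.08, 0], [-0.04, 0.007, 0, 0.08, 0], [-0.039, 0.011, 0, 0.08, 0], [-0.038, 0.014, 0, 0.08, 0], [-0.037, 0.017, 0, 0.08, 0], [-0.035, 0.019, 0, 0.08, 0], [-0.034, 0.022, 0, 0.08, 0], [0, 0, 0, 0, 0]]}}

```text
t: 3.25
tool_pos: [0.5552, 0.0405, 0.2258]
tool_rot: [2.283, 2.154, 0.013]
contact_force: [-0.3, 1.1, -0.4]
opening: 0.0429
```

Run:
```python
from h import *
o=st();p=ctrl.get_image('wrist');im=p['img'][:,:,::-1].copy()
w=cloud(p,o)
for k,z in (('wing_left_grip',.118),('wing_right_grip',.118),('panel_handle',.131),('panel_hinge',.085)):
    for d in ctrl.spot_point(p,k)[:3]:
        print(k,round(d['confidence'],2),np.round(d['uv'],1),at_z(p,d['uv'],z,o).round(4))
        cv2.circle(im,tuple(int(a) for a in d['uv']),4,(0,0,255),1)
cv2.imwrite('pics/w1.png',im)
m=(w[...,2]>.108)&(w[...,2]<.14)&(w[...,0]>.40)&(w[...,0]<.7)&(abs(w[...,1]+.03)<.17)
num,lab=cv2.connectedComponents(m.astype(np.uint8))
for i in range(1,num):
    Q=w[lab==i]
    if len(Q)>60:
        r=cv2.minAreaRect(Q[:,:2].astype(np.float32));vv,uu=np.where(lab==i)
        print(' comp',len(Q),np.round([uu.mean(),vv.mean()]),np.round(r[0],4),np.round(r[1],4),round(r[2],1),'zmax',np.percentile(Q[:,2],95).round(4))
m=(abs(w[...,2]-.091)<.004)&(w[...,0]>.40)&(w[...,0]<.7)&(abs(w[...,1]+.03)<.17)
print(cv2.minAreaRect(w[m][:,:2].astype(np.float32)),np.median(w[m][:,2]))
```

```text
t 3.25 pos [0.5552 0.0405 0.2258] th -0.058 F [-0.3  1.1 -0.4] open 0.0429 q6 -0.01
wing_left_grip 0.66 [314.6 179.8] [0.552  0.0541 0.118 ]
wing_right_grip 0.69 [311.5 355.8] [ 0.5383 -0.1145  0.118 ]
panel_handle 0.71 [216.2 286.6] [ 0.4669 -0.0271  0.131 ]
panel_handle 0.25 [313.  223.4] [0.5489 0.0234 0.131 ]
panel_hinge 0.85 [413.8 257.7] [ 0.6397 -0.0365  0.085 ]
 comp 1327 [314. 180.] [0.5514 0.0538] [0.0634 0.012 ] 87.5 zmax 0.1281
 comp 1470 [214. 263.] [ 0.4676 -0.0138] [0.0776 0.0122] 86.5 zmax 0.1377
 comp 1008 [314. 353.] [ 0.5406 -0.1138] [0.0125 0.0608] 11.8 zmax 0.128
((0.5495521426200867, -0.03164941072463989), (0.2499719262123108, 0.19473503530025482), 86.5146484375) 0.0913015913003013
```

View pics/w1.png

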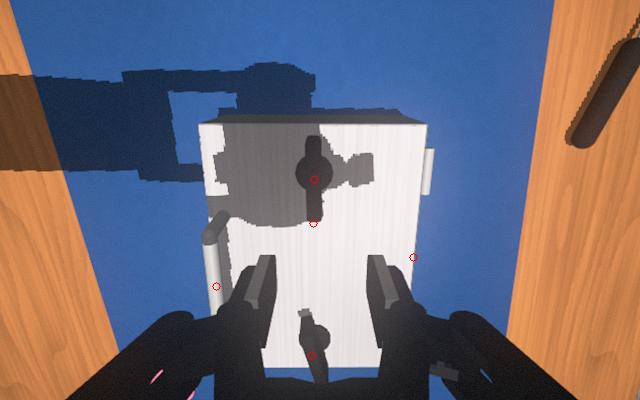

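The view shows the left wing at (314,180), the right wing at (314,350), and the handle at left (214,263). Left wing axis is (0.5515,0.054) with turn about 0.02, and right is (0.541,-0.114) with turn about 0.27.

Run:
```python
from h import *
plan([.5515,.0543,.102],-.044,4,-0.1)
```

```text
[[0.0027, -0.0007, 0.031, -0.0022, -0.1], [0.0027, -0.0007, 0.031, -0.0022, -0.1], [0.0027, -0.0007, 0.031, -0.0022, -0.1], [0.0027, -0.0007, 0.031, -0.0022, -0.1]]
```

Emit:
{"api": "apply_moves", "payload": {"deltas": [[0.006, -0.001, 0.02, -0.006, 0], [0.005, -0.001, 0.02, -0.005, 0], [0.002, 0, 0.02, 0, 0], [0, 0, 0.02, 0, 0], [0, 0, 0.02, 0, 0], [0, 0, 0, 0, 0], [0, 0, 0, 0, 0], [0, 0, 0, 0, 0]]}}

```text
t: 4.5
tool_pos: [0.5476, 0.063, 0.1144]
tool_rot: [-2.255, -2.182, -0.006]
contact_force: [-0.3, -0.3, 0.7]
opening: 0.0427
```

Run:
```python
from h import *
st();plan([.5515,.0543,.102],-.044,2,-0.1)
```

```text
t 4.5 pos [0.5476 0.063  0.1144] th -0.033 F [-0.3 -0.3  0.7] open 0.0427 q6 0.01
[[-0.0043, 0.0021, 0.0062, 0.0054, -0.1], [-0.0043, 0.0021, 0.0062, 0.0054, -0.1]]
```

Emit:
{"api": "apply_moves", "payload": {"deltas": [[-0.0043, 0.002, 0.006, 0.005, 0], [-0.0043, 0.002, 0.006, 0.005, 0], [0, 0, 0, 0, 0], [0, 0, 0, 0, -1], [0, 0, 0, 0, -1], [0, 0, 0, 0, -1], [0, 0, 0, 0, -1], [0, 0, 0, 0, -1]], "grip_force": 40}}

```text
t: 5.5
tool_pos: [0.5511, 0.0534, 0.1035]
tool_rot: [-2.267, -2.169, -0.003]
contact_force: [-0.7, -0.2, -0.1]
opening: 0.0115
```

Run:
```python
from h import *
st()
```

```text
t 5.5 pos [0.5511 0.0534 0.1035] th -0.044 F [-0.7 -0.2 -0.1] open 0.0115 q6 0.0
```

Emit:
{"api": "apply_moves", "payload": {"deltas": [[0, 0, 0, -0.17, -1], [0, 0, 0, -0.17, -1], [0, 0, 0, -0.17, -1], [0, 0, 0, -0.17, -1], [0, 0, 0, -0.17, -1], [0, 0, 0, -0.17, -1], [0, 0, 0, -0.17, -1], [0, 0, 0, -0.17, -1]]}}

```text
t: 6.5
tool_pos: [0.5524, 0.0546, 0.1035]
tool_rot: [0.331, 3.124, 0.012]
contact_force: [-0.2, 0.1, -0.8]
opening: 0.0114
```

Run:
```python
from h import *
o=st();print(o['wrist_torque'])
```

```text
t 6.5 pos [0.5524 0.0546 0.1035] th 1.36 F [-0.2  0.1 -0.8] open 0.0114 q6 -1.4
[ 0.04361903  0.11643529 -0.04604859]
```

Emit:
{"api": "apply_moves", "payload": {"deltas": [[0, 0, 0, -0.06, -1], [0, 0, 0, -0.06, -1], [0, 0, 0, -0.05, -1], [0, 0, 0, -0.05, -1], [0, 0, 0, -0.05, -1], [0, 0, 0, -0.05, -1], [0, 0, 0, -0.03, -1], [0, 0, 0, 0, -1]]}}

```text
t: 7.5
tool_pos: [0.5524, 0.0549, 0.1037]
tool_rot: [-0.194, 3.135, 0.022]
contact_force: [-1.8, 1.1, -0.4]
opening: 0.0111
```

Run:
```python
from h import *
o=st();print(o['wrist_torque'])
```

```text
t 7.5 pos [0.5524 0.0549 0.1037] th 1.694 F [-1.8  1.1 -0.4] open 0.0111 q6 -1.74
[-0.0797165   0.23839221 -2.74260486]
```

Emit:
{"api": "apply_moves", "payload": {"deltas": [[0, 0, 0, 0, 0], [0, 0, 0, 0, 0], [0, 0, -0.03, 0, 0], [0, 0, -0.04, 0, 0], [0, -0.02, 0, 0.1, 0], [0, -0.025, 0, 0.16, 0], [0, -0.025, 0, 0.18, 0], [0, -0.02, 0, 0.18, 0]]}}

```text
t: 8.5
tool_pos: [0.5473, -0.0351, 0.176]
tool_rot: [-0.756, -3.048, -0.011]
contact_force: [0.4, 0.3, -0.1]
opening: 0.0425
```

Run:
```python
from h import *
st();plan([.5408,-.1140,.16],.206,6,0)
```

```text
t 8.5 pos [ 0.5473 -0.0351  0.176 ] th 1.085 F [ 0.4  0.3 -0.1] open 0.0425 q6 -1.29
[[-0.0052, -0.0121, 0.0027, 0.1465, 0], [-0.0069, -0.0112, 0.0027, 0.1465, 0], [-0.0085, -0.0101, 0.0027, 0.1465, 0], [-0.0099, -0.0088, 0.0027, 0.1465, 0], [-0.011, -0.0072, 0.0027, 0.1465, 0], [-0.012, -0.0056, 0.0027, 0.1465, 0]]
```

Emit:
{"api": "apply_moves", "payload": {"deltas": [[-0.005, -0.012, 0, 0.145, 0], [-0.007, -0.011, 0, 0.145, 0], [-0.008, -0.01, 0, 0.145, 0], [-0.01, -0.009, 0, 0.145, 0], [-0.011, -0.007, 0, 0.14, 0], [-0.012, -0.006, 0, 0.1, 0], [0, 0, 0, 0, 0], [0, 0, 0, 0, 0]]}}

```text
t: 9.5
tool_pos: [0.5394, -0.1158, 0.1761]
tool_rot: [-1.915, -2.488, -0.003]
contact_force: [-0.0, -0.3, 0.1]
opening: 0.0429
```

Run:
```python
from h import *
o=st()
p=ctrl.get_image('wrist');cv2.imwrite('pics/w2.png',p['img'][:,:,::-1])
w=cloud(p,o)
for k,z in (('wing_left_grip',.118),('wing_right_grip',.118)):
    for d in ctrl.spot_point(p,k)[:3]:
        print(k,round(d['confidence'],2),np.round(d['uv'],1),at_z(p,d['uv'],z,o).round(4))
m=(w[...,2]>.108)&(w[...,2]<.14)&(w[...,0]>.40)&(w[...,0]<.7)&(abs(w[...,1]+.03)<.17)
num,lab=cv2.connectedComponents(m.astype(np.uint8))
for i in range(1,num):
    Q=w[lab==i]
    if len(Q)>60:
        r=cv2.minAreaRect(Q[:,:2].astype(np.float32));vv,uu=np.where(lab==i)
        print(' comp',len(Q),np.round([uu.mean(),vv.mean()]),np.round(r[0],4),np.round(r[1],4),round(r[2],1))
plan([.5408,-.1140,.102],.206,5,0,o)
```

```text
t 9.5 pos [ 0.5394 -0.1158  0.1761] th 0.259 F [-0.  -0.3  0.1] open 0.0429 q6 -0.61
wing_left_grip 0.28 [225.3  38.8] [ 0.462  -0.0268  0.118 ]
wing_right_grip 0.61 [323.4 221.9] [ 0.5408 -0.1164  0.118 ]
 comp 3504 [221.  67.] [ 0.4655 -0.042 ] [0.0702 0.0123] 86.4
 comp 1925 [324. 220.] [ 0.5409 -0.1158] [0.0121 0.0641] 11.7
[[0.0003, 0.0004, 0.0148, 0.0106, 0], [0.0003, 0.0004, 0.0148, 0.0106, 0], [0.0003, 0.0003, 0.0148, 0.0106, 0], [0.0003, 0.0003, 0.0148, 0.0106, 0], [0.0003, 0.0003, 0.0148, 0.0106, 0]]
```

View pics/w2.png

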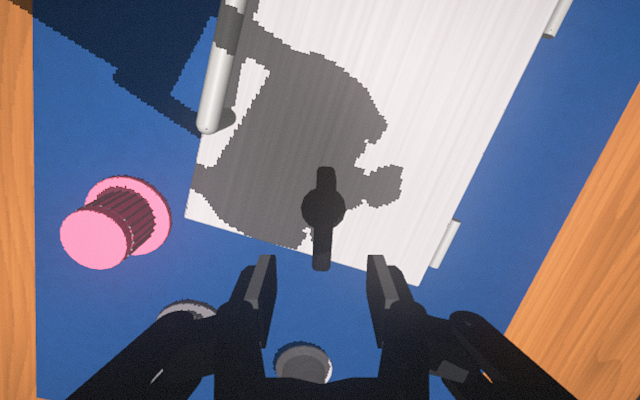

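The right wing sits between the jaws at (324,218), axis (0.541,-0.1157). Descending to close on it.

Emit:
{"api": "apply_moves", "payload": {"deltas": [[0, 0.0015, 0.02, 0.03, 0], [0, 0, 0.02, 0.02, 0], [0, 0, 0.02, 0, 0], [0, 0, 0.012, 0, 0], [0, 0, 0, 0, 0], [0, 0, 0, 0, -1], [0, 0, 0, 0, -1], [0, 0, 0, 0, -1]]}}

```text
t: 10.65
tool_pos: [0.5401, -0.1133, 0.0977]
tool_rot: [-1.979, -2.435, -0.002]
contact_force: [1.0, 0.3, -4.4]
opening: 0.0113
```

Run:
```python
from h import *
o=st()
```

```text
t 10.65 pos [ 0.5401 -0.1133  0.0977] th 0.206 F [ 1.   0.3 -4.4] open 0.0113 q6 -0.55
```

Emit:
{"api": "apply_moves", "payload": {"deltas": [[0, 0, -0.003, -0.165, -1], [0, 0, 0, -0.165, -1], [0, 0, 0, -0.165, -1], [0, 0, 0, -0.165, -1], [0, 0, 0, -0.165, -1], [0, 0, 0, -0.165, -1], [0, 0, 0, -0.165, -1], [0, 0, 0, -0.1, -1]]}}

```text
t: 11.65
tool_pos: [0.5391, -0.1148, 0.0986]
tool_rot: [-0.109, -3.136, -0.0]
contact_force: [2.4, -0.8, -3.2]
opening: 0.0111
```

Emit:
{"api": "apply_moves", "payload": {"deltas": [[0, 0, 0, -0.06, -1], [0, 0, 0, -0.06, -1], [0, 0, 0, -0.05, -1], [0, 0, 0, -0.05, -1], [0, 0, 0, 0, -1], [0, 0, 0, 0, -1], [0, 0, 0, 0, 0], [0, 0, 0, 0, 0]]}}

```text
t: 12.65
tool_pos: [0.5399, -0.1153, 0.1]
tool_rot: [-0.203, 3.135, 0.008]
contact_force: [0.1, -0.2, -0.3]
opening: 0.0428
```

Run:
```python
from h import *
o=st()
```

```text
t 12.65 pos [ 0.5399 -0.1153  0.1   ] th 1.7 F [ 0.1 -0.2 -0.3] open 0.0428 q6 -2.05
```

Emit:
{"api": "apply_moves", "payload": {"deltas": [[0, 0, -0.05, 0, 0], [0, 0, -0.05, 0.1, 0], [0.01, 0.015, -0.01, 0.18, 0], [0.01, 0.015, 0, 0.18, 0], [0.01, 0.015, 0, 0.18, 0], [0.01, 0.015, 0, 0.18, 0], [0.01, 0.01, 0, 0.18, 0], [0.01, 0, 0, 0.18, 0]]}}

```text
t: 13.65
tool_pos: [0.508, -0.0259, 0.2184]
tool_rot: [1.591, 2.703, -0.005]
contact_force: [0.3, 0.1, -0.8]
opening: 0.0423
```

Run:
```python
from h import *
o=st();plan([.468,-.026,.2],-.061,5,-.3)
```

```text
t 13.65 pos [ 0.508  -0.0259  0.2184] th 0.507 F [ 0.3  0.1 -0.8] open 0.0423 q6 -0.7
[[0.0039, -0.007, 0.0037, 0.1136, -0.3], [0.0031, -0.0074, 0.0037, 0.1136, -0.3], [0.0022, -0.0077, 0.0037, 0.1136, -0.3], [0.0013, -0.0079, 0.0037, 0.1136, -0.3], [0.0004, -0.008, 0.0037, 0.1136, -0.3]]
```

Emit:
{"api": "apply_moves", "payload": {"deltas": [[0.002, -0.007, 0.004, 0.1, 0], [0.002, -0.007, 0.004, 0.1, 0], [0.001, -0.008, 0.004, 0.1, 0], [0, -0.008, 0, 0.1, 0], [0, -0.006, 0, 0.08, 0], [0, 0, 0, 0, 0], [0, 0, 0, 0, 0], [0, 0, 0, 0, 0]]}}

```text
t: 14.65
tool_pos: [0.4713, -0.0319, 0.2096]
tool_rot: [2.172, 2.251, -0.008]
contact_force: [1.0, -0.0, -0.3]
opening: 0.0426
```

```bash
cat > look.py <<'E'
from h import *
import sys
o=st()
p=ctrl.get_image('wrist');cv2.imwrite('pics/%s.png'%sys.argv[1],p['img'][:,:,::-1])
w=cloud(p,o)
for k,z in (('wing_left_grip',.118),('wing_right_grip',.118),('panel_handle',.131)):
    for d in ctrl.spot_point(p,k)[:3]:
        print(k,round(d['confidence'],2),np.round(d['uv'],1),at_z(p,d['uv'],z,o).round(4))
m=(w[...,2]>.108)&(w[...,2]<.14)&(w[...,0]>.40)&(w[...,0]<.7)&(abs(w[...,1]+.03)<.17)
num,lab=cv2.connectedComponents(m.astype(np.uint8))
for i in range(1,num):
    Q=w[lab==i]
    if len(Q)>60:
        r=cv2.minAreaRect(Q[:,:2].astype(np.float32));vv,uu=np.where(lab==i)
        print(' comp',len(Q),np.round([uu.mean(),vv.mean()]),np.round(r[0],4),np.round(r[1],4),round(r[2],1))
E
python3 look.py w3; python3 -c "
from h import *
plan([.467,-.026,.112],-.061,5,0)"
```

```text
t 14.65 pos [ 0.4713 -0.0319  0.2096] th 0.036 F [ 1.  -0.  -0.3] open 0.0426 q6 -0.25
wing_left_grip 0.89 [449.3  83. ] [0.5525 0.053  0.118 ]
wing_right_grip 0.94 [400.5 298.7] [ 0.54   -0.1147  0.118 ]
panel_handle 0.56 [315.3 201.1] [ 0.4675 -0.0273  0.131 ]
 comp 2115 [449.  82.] [0.5514 0.0534] [0.012  0.0641] 86.5
 comp 2384 [315. 194.] [ 0.4668 -0.0259] [0.1009 0.0121] 86.5
 comp 111 [365. 298.] [ 0.5105 -0.1138] [0.0036 0.0114] 8.9
 comp 593 [429. 301.] [ 0.5606 -0.1168] [0.0126 0.0242] 88.5
[[0.0012, -0.0008, 0.0195, 0.0192, 0], [0.0012, -0.0008, 0.0195, 0.0192, 0], [0.0012, -0.0008, 0.0195, 0.0192, 0], [0.0012, -0.0008, 0.0195, 0.0192, 0], [0.0011, -0.0009, 0.0195, 0.0192, 0]]
```

View pics/w3.png

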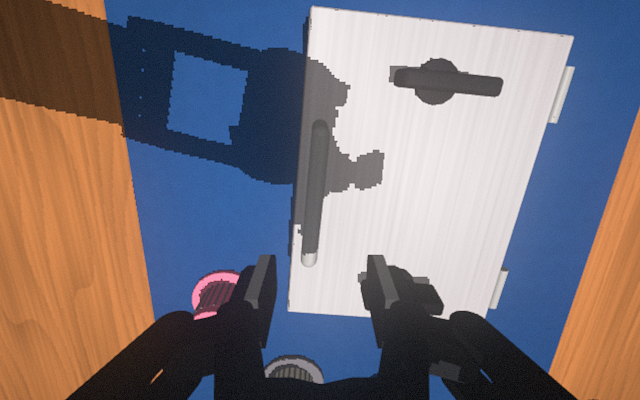

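Both wings now point front-back (at -3.5°, aligned with the case), and the handle is at (315,194), or (0.4668,-0.0259). Next I grip the bar.

Emit:
{"api": "apply_moves", "payload": {"deltas": [[0.002, -0.002, 0.025, 0.04, 0], [0.002, -0.002, 0.025, 0.04, 0], [0.002, 0, 0.025, 0.015, 0], [0, 0, 0.015, 0, 0], [0, 0, 0.004, 0, 0], [0, 0, 0, 0, 0], [0, 0, 0, 0, -1], [0, 0, 0, 0, -1]], "grip_force": 30}}

```text
t: 15.85
tool_pos: [0.4662, -0.0277, 0.1149]
tool_rot: [2.281, 2.146, -0.016]
contact_force: [-12.1, 0.3, 4.5]
opening: 0.0107
```

Emit:
{"api": "apply_moves", "payload": {"deltas": [[0, 0, 0, 0, -1], [0, 0, 0, 0, -1], [0, 0, 0, 0, -1], [0, 0, 0, 0, -1], [0, 0, 0, 0, -1], [0, 0, 0, 0, -1], [0, 0, 0, 0, -1], [0, 0, 0, 0, -1]]}}

```text
t: 16.85
tool_pos: [0.4661, -0.0277, 0.1149]
tool_rot: [2.281, 2.146, -0.016]
contact_force: [-0.5, -0.6, -2.6]
opening: 0.0105
```

Run:
```python
from h import *
o=st();print(R.from_rotvec(o['tool_rot']).as_matrix()[:,2])
```

```text
t 16.85 pos [ 0.4661 -0.0277  0.1149] th -0.061 F [-0.5 -0.6 -2.6] open 0.0105 q6 -0.15
[-6.22950096e-04 -1.40978658e-02 -9.99900426e-01]
```

```bash
cat > arc.py <<'E'
from h import *
import sys
# hinge from initial bar pos (case x = th dir -0.061)
o=st();xc=np.array([np.cos(-.061),np.sin(-.061)])
B0=np.array([.4661,-.0277]);H=B0+xc*.175
r=np.hypot(.175,.046)
s=(np.array(o['tool_pos'])[:2]-H)@xc; z=o['tool_pos'][2]-.1149+.046
lat=(np.array(o['tool_pos'])[:2]-H)@np.array([-xc[1],xc[0]])
a=np.arctan2(z,-s);print('phi',np.degrees(a)-14.73,'r',np.hypot(s,z),'lat',lat)
da=np.radians(float(sys.argv[1]));n=8
cur=np.array([s,z])
for i in range(n):
    aa=a+da*(i+1);t=np.array([-r*np.cos(aa),r*np.sin(aa)]);d=t-cur;cur=t
    print([0,round(float(d[0]),4),round(float(-d[1]),4),0,-1],end=', ')
print('end phi',np.degrees(aa)-14.73)
E
python3 arc.py 4
```

```text
t 16.85 pos [ 0.4661 -0.0277  0.1149] th -0.061 F [-0.5 -0.6 -2.6] open 0.0105 q6 -0.15
phi -0.0028949851178925456 r 0.18094226931063373 lat 2.6828815958272477e-05
[0, 0.0036, -0.0121, 0, -1], [0, 0.0045, -0.0118, 0, -1], [0, 0.0053, -0.0115, 0, -1], [0, 0.0061, -0.0111, 0, -1], [0, 0.0068, -0.0106, 0, -1], [0, 0.0076, -0.0101, 0, -1], [0, 0.0082, -0.0096, 0, -1], [0, 0.0089, -0.009, 0, -1], end phi 31.997105014882106
```

Emit:
{"api": "apply_moves", "payload": {"deltas": [[0, 0.0036, -0.012, 0, -1], [0, 0.0045, -0.012, 0, -1], [0, 0.0053, -0.0115, 0, -1], [0, 0.006, -0.011, 0, -1], [0, 0.007, -0.0105, 0, -1], [0, 0.0075, -0.01, 0, -1], [0, 0.008, -0.0095, 0, -1], [0, 0.009, -0.009, 0, -1]]}}

```text
t: 17.85
tool_pos: [0.5156, -0.0307, 0.2015]
tool_rot: [2.287, 2.151, -0.035]
contact_force: [-3.6, -3.3, -6.4]
opening: 0.0107
```

```bash
python3 arc.py 4.5
```

```text
t 17.85 pos [ 0.5156 -0.0307  0.2015] th -0.061 F [-3.6 -3.3 -6.4] open 0.0107 q6 -0.13
phi 31.864932473368444 r 0.18248628591095134 lat 2.1477157215801898e-05
[0, 0.0118, -0.0082, 0, -1], [0, 0.0114, -0.0085, 0, -1], [0, 0.012, -0.0076, 0, -1], [0, 0.0126, -0.0066, 0, -1], [0, 0.0131, -0.0056, 0, -1], [0, 0.0135, -0.0045, 0, -1], [0, 0.0138, -0.0035, 0, -1], [0, 0.014, -0.0024, 0, -1], end phi 67.86493247336844
```

Panel is lifting; it's at about 32°.

Emit:
{"api": "apply_moves", "payload": {"deltas": [[0, 0.0105, -0.0085, 0, -1], [0, 0.0115, -0.0085, 0, -1], [0, 0.012, -0.0075, 0, -1], [0, 0.0125, -0.0065, 0, -1], [0, 0.013, -0.0055, 0, -1], [0, 0.0135, -0.0045, 0, -1], [0, 0.0138, -0.0035, 0, -1], [0, 0.014, -0.0025, 0, -1]]}}

```text
t: 18.85
tool_pos: [0.6181, -0.0371, 0.2538]
tool_rot: [-2.283, -2.146, 0.054]
contact_force: [-6.7, -3.1, -2.3]
opening: 0.0105
```

```bash
python3 arc.py 3.6
```

```text
t 18.85 pos [ 0.6181 -0.0371  0.2538] th -0.062 F [-6.7 -3.1 -2.3] open 0.0105 q6 -0.11
phi 68.27907747303286 r 0.1862704734201553 lat -0.00014608060674020851
[0, 0.012, 0.0043, 0, -1], [0, 0.0114, -0.0003, 0, -1], [0, 0.0114, 0.0004, 0, -1], [0, 0.0113, 0.0011, 0, -1], [0, 0.0112, 0.0018, 0, -1], [0, 0.0111, 0.0025, 0, -1], [0, 0.0109, 0.0032, 0, -1], [0, 0.0107, 0.0039, 0, -1], end phi 97.07907747303285
```

Emit:
{"api": "apply_moves", "payload": {"deltas": [[0, 0.012, 0.002, 0, -1], [0, 0.0114, 0.001, 0, -1], [0, 0.0114, 0.001, 0, -1], [0, 0.0113, 0.002, 0, -1], [0, 0.011, 0.002, 0, -1], [0, 0.011, 0.0025, 0, -1], [0, 0.0109, 0.003, 0, -1], [0, 0.007, 0.0025, 0, -1]]}}

```text
t: 19.85
tool_pos: [0.7056, -0.0425, 0.2456]
tool_rot: [-2.276, -2.138, 0.066]
contact_force: [-6.7, -2.2, -3.4]
opening: 0.0106
```

```bash
python3 arc.py 1
python3 - <<'E'
from h import *
p=ctrl.get_image('side');cv2.imwrite('pics/s4.png',cv2.resize(p['img'][100:260,200:400,::-1],None,fx=3.5,fy=3.5,interpolation=cv2.INTER_CUBIC))
w=cloud(p)
E
```

```text
t 19.85 pos [ 0.7056 -0.0425  0.2456] th -0.063 F [-6.7 -2.2 -3.4] open 0.0106 q6 -0.09
phi 95.46215356151994 r 0.18823861034061085 lat -0.00019566282038559806
[0, 0.0004, 0.008, 0, -1], [0, 0.0029, 0.0012, 0, -1], [0, 0.0029, 0.0012, 0, -1], [0, 0.0029, 0.0013, 0, -1], [0, 0.0029, 0.0013, 0, -1], [0, 0.0028, 0.0014, 0, -1], [0, 0.0028, 0.0014, 0, -1], [0, 0.0028, 0.0015, 0, -1], end phi 103.46215356151994
```

View pics/s4.png

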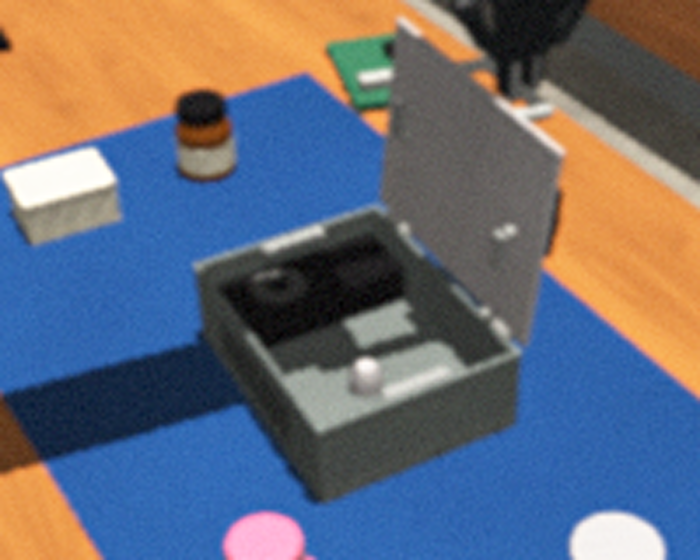

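The side view shows the panel upright with the spigot and fan exposed. I'll release with a small opening and retreat upward.

Emit:
{"api": "apply_moves", "payload": {"deltas": [[0, 0, 0, 0, -0.4], [0, 0, 0, 0, -0.4], [0, 0, 0, 0, -0.4], [0, 0, -0.02, 0, -0.4], [0, 0, -0.03, 0, -0.4], [0, 0, -0.04, 0, -0.4], [0, 0, -0.02, 0, -0.4], [0, 0, 0, 0, -0.4]]}}

```text
t: 20.9
tool_pos: [0.7147, -0.0393, 0.3724]
tool_rot: [-2.286, -2.15, 0.038]
contact_force: [0.2, 0.7, 0.6]
opening: 0.0253
```

Run:
```python
from h import *
o=st()
p=ctrl.get_image('side');w=cloud(p)
xc=np.array([np.cos(-.061),np.sin(-.061)]);yc=np.array([-xc[1],xc[0]]);H=np.array([.4661,-.0277])+xc*.175
q=w[...,:2]-H;s=q@xc;l=q@yc
m=(abs(l)<.12)&(abs(s)<.06)&(w[...,2]>.11)&(w[...,2]<.26)
c=np.polyfit(w[m][:,2],s[m],1);print('lean ds/dz',c,m.sum(),'phi deg',90+np.degrees(np.arctan(c[0])))
print('spigot ~',H-xc*.1-yc*.035, 'hinge',H)
plan([.55,-.05,.36],1.51,10,.9,o)
```

```text
t 20.9 pos [ 0.7147 -0.0393  0.3724] th -0.061 F [0.2 0.7 0.6] open 0.0253 q6 -0.09
lean ds/dz [ 0.1518479 -0.0169371] 2241 phi deg 98.6342846584329
spigot ~ [ 0.53882683 -0.06720707] hinge [ 0.64077451 -0.03836838]
[[-0.0021, -0.0164, 0.0012, -0.1571, 0.9], [0.0005, -0.0165, 0.0012, -0.1571, 0.9], [0.0031, -0.0162, 0.0012, -0.1571, 0.9], [0.0056, -0.0155, 0.0012, -0.1571, 0.9], [0.0079, -0.0145, 0.0012, -0.1571, 0.9], [0.0101, -0.013, 0.0012, -0.1571, 0.9], [0.012, -0.0113, 0.0012, -0.1571, 0.9], [0.0137, -0.0093, 0.0012, -0.1571, 0.9], [0.0149, -0.007, 0.0012, -0.1571, 0.9], [0.0159, -0.0046, 0.0012, -0.1571, 0.9]]
```

Run:
```python
from h import *
o=st();print(R.from_rotvec(o['tool_rot']).as_matrix()[:,2].round(4))
plan([.48,-.07,.34],1.51,12,.9,o)
```

```text
t 20.95 pos [ 0.7145 -0.0392  0.3711] th -0.061 F [-0.2 -0.1 -0.7] open 0.0255 q6 -0.09
[-0.0215 -0.0142 -0.9997]
[[-0.0038, -0.0193, 0.0026, -0.1309, 0.9], [-0.0012, -0.0197, 0.0026, -0.1309, 0.9], [0.0014, -0.0197, 0.0026, -0.1309, 0.9], [0.0039, -0.0193, 0.0026, -0.1309, 0.9], [0.0064, -0.0186, 0.0026, -0.1309, 0.9], [0.0088, -0.0176, 0.0026, -0.1309, 0.9], [0.011, -0.0163, 0.0026, -0.1309, 0.9], [0.0131, -0.0148, 0.0026, -0.1309, 0.9], [0.0149, -0.0129, 0.0026, -0.1309, 0.9], [0.0164, -0.0109, 0.0026, -0.1309, 0.9], [0.0177, -0.0086, 0.0026, -0.1309, 0.9], [0.0187, -0.0062, 0.0026, -0.1309, 0.9]]
```

Emit:
{"api": "apply_moves", "payload": {"deltas": [[-0.004, -0.019, 0, -0.13, 0.9], [-0.001, -0.02, 0, -0.13, 0.9], [0.001, -0.02, 0, -0.13, 0.9], [0.004, -0.019, 0, -0.13, 0.9], [0.006, -0.019, 0, -0.13, 0.9], [0.009, -0.018, 0, -0.13, 0.9], [0.011, -0.016, 0, -0.13, 0.9], [0.013, -0.015, 0, -0.13, 0.9]]}}

```text
t: 21.95
tool_pos: [0.549, -0.0621, 0.3557]
tool_rot: [-0.85, -2.975, 0.034]
contact_force: [-0.2, -0.3, -0.6]
opening: 0.0812
```

Run:
```python
from h import *
o=st();print(R.from_rotvec(o['tool_rot']).as_matrix()[:,2].round(4))
plan([.48,-.07,.34],1.51,5,.9,o)
```

```text
t 21.95 pos [ 0.549  -0.0621  0.3557] th 1.015 F [-0.2 -0.3 -0.6] open 0.0812 q6 -1.25
[-0.0511 -0.008  -0.9987]
[[0.0109, -0.0086, 0.0031, -0.099, 0.9], [0.0117, -0.0075, 0.0031, -0.099, 0.9], [0.0124, -0.0063, 0.0031, -0.099, 0.9], [0.0129, -0.0051, 0.0031, -0.099, 0.9], [0.0134, -0.0038, 0.0031, -0.099, 0.9]]
```

Emit:
{"api": "apply_moves", "payload": {"deltas": [[0.01, -0.008, 0, -0.09, 0.9], [0.012, -0.007, 0, -0.09, 0.9], [0.012, -0.006, 0, -0.09, 0.9], [0.013, -0.005, 0, -0.09, 0.9], [0.01, -0.003, 0, -0.06, 0.9], [0, 0, 0, 0, 0.9], [0, 0, 0, 0, 0.9], [0, 0, 0, 0, 0.9]]}}

```text
t: 22.95
tool_pos: [0.4778, -0.0672, 0.3438]
tool_rot: [-0.191, -3.062, 0.009]
contact_force: [-0.6, -0.1, 1.2]
opening: 0.081
```

Run:
```python
from h import *
o=st();print(R.from_rotvec(o['tool_rot']).as_matrix()[:,2].round(4))
p=ctrl.get_image('wrist');cv2.imwrite('pics/w5.png',p['img'][:,:,::-1]);w=cloud(p,o)
for d in ctrl.spot_point(p,'spigot')[:3]: print('spigot',round(d['confidence'],2),np.round(d['uv'],1),at_z(p,d['uv'],.02,o).round(4))
m=(np.hypot(w[...,0]-.539,w[...,1]+.067)<.05)&(w[...,2]>.04)&(w[...,2]<.05)
Q=w[m];print('spig top',len(Q),cv2.minEnclosingCircle(Q[:,:2].astype(np.float32)),Q.mean(0))
for n in ['scene','side']:
    p=ctrl.get_image(n)
    for d in ctrl.spot_point(p,'spigot')[:2]: print(n,'spigot',round(d['confidence'],2),np.round(d['uv'],1),at_z(p,d['uv'],.02).round(4))
    w=cloud(p);m=(np.hypot(w[...,0]-.539,w[...,1]+.067)<.05)&(w[...,2]>.04)&(w[...,2]<.055);Q=w[m]
    if len(Q):print('  top',len(Q),cv2.minEnclosingCircle(Q[:,:2].astype(np.float32)))
```

```text
t 22.95 pos [ 0.4778 -0.0672  0.3438] th 1.447 F [-0.6 -0.1  1.2] open 0.081 q6 -1.73
[-0.0738 -0.0013 -0.9973]
spigot 0.86 [330.  205.4] [ 0.5384 -0.0662  0.02  ]
spig top 221 ((0.5385898947715759, -0.06545109301805496), 0.012718891724944115) [ 0.53800996 -0.06516593  0.04458855]
side spigot 0.82 [301.4 208.5] [ 0.5347 -0.0541  0.02  ]
  top 34 ((0.5369042158126831, -0.06685398519039154), 0.011785401962697506)
```

View pics/w5.png

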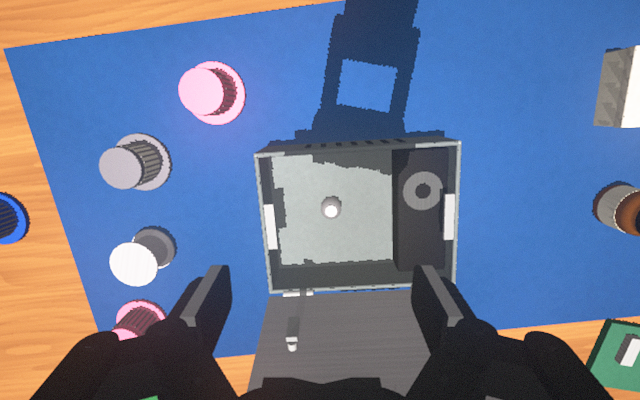

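The spigot is at (330,206), or about (0.5385,-0.066). The tool's tilt has drifted to about 4°, so I'll check how that depends on the motion.

Run:
```python
from h import *
o=st()
L=[[2.25,1.566,2.721,.007],[3.25,2.283,2.154,.013],[4.5,-2.255,-2.182,-.006],[5.5,-2.267,-2.169,-.003],[8.5,-.756,-3.048,-.011],[9.5,-1.915,-2.488,-.003],[12.65,-.203,3.135,.008],[13.65,1.591,2.703,-.005],[14.65,2.172,2.251,-.008],[15.85,2.281,2.146,-.016],[17.85,2.287,2.151,-.035],[18.85,-2.283,-2.146,.054],[19.85,-2.276,-2.138,.066],[20.9,-2.286,-2.15,.038],[21.95,-.85,-2.975,.034],[22.95,-.191,-3.062,.009]]
for l in L: print(l[0],R.from_rotvec(l[1:]).as_matrix()[:,2].round(4))
print(o['q'].round(4), R.from_rotvec(o['tool_rot']).as_matrix()[:,2])
```

```text
t 23.25 pos [ 0.4778 -0.0672  0.3446] th 1.447 F [-0.4  0.3  0.4] open 0.081 q6 -1.73
2.25 [ 0.0041  0.0028 -1.    ]
3.25 [ 0.008   0.0036 -1.    ]
4.5 [ 2.0e-04  5.3e-03 -1.0e+00]
5.5 [-0.0015  0.0043 -1.    ]
8.5 [ 5.0e-04  7.1e-03 -1.0e+00]
9.5 [-4.0e-04  2.7e-03 -1.0e+00]
12.65 [-3.0e-04  5.1e-03 -1.0e+00]
13.65 [ 0.0028 -0.0053 -1.    ]
14.65 [ 0.0062 -0.0131 -0.9999]
15.85 [-8.000e-04 -1.410e-02 -9.999e-01]
17.85 [-0.015  -0.0166 -0.9997]
18.85 [-0.0305 -0.0179 -0.9994]
19.85 [-0.0433 -0.0157 -0.9989]
20.9 [-0.0198 -0.0143 -0.9997]
21.95 [-0.0516 -0.0081 -0.9986]
22.95 [-0.0738 -0.0013 -0.9973]
[-0.2814 -0.2849  1.7388 -0.0222  1.7571 -1.7317] [-0.07258081 -0.00171284 -0.99736106]
```

Run:
```python
from h import *
o=st()
p=ctrl.get_image('wrist');w=cloud(p,o)
for d in ctrl.spot_point(p,'filter')[:5]: print('filter',round(d['confidence'],2),np.round(d['uv'],1),at_z(p,d['uv'],0,o).round(4))
m=(np.hypot(w[...,0]-.444,w[...,1]+.329)<.06)&(w[...,2]>.052)&(w[...,2]<.07);Q=w[m]
print('top',len(Q),cv2.minEnclosingCircle(Q[:,:2].astype(np.float32)),Q.mean(0))
m=(np.hypot(w[...,0]-.444,w[...,1]+.329)<.07)&(w[...,2]>.005)&(w[...,2]<.014);Q=w[m]
print('fl',len(Q),cv2.minEnclosingCircle(Q[:,:2].astype(np.float32)),Q.mean(0))
plan([.42,-.329,.25],1.51,8,1,o)
```

```text
t 23.25 pos [ 0.4778 -0.0672  0.3446] th 1.447 F [-0.4  0.3  0.4] open 0.081 q6 -1.73
filter 0.95 [215.7  93.7] [ 0.3646 -0.2063 -0.    ]
filter 0.9 [145.2 161. ] [ 0.4447 -0.3287  0.    ]
filter 0.81 [  0.4 213.8] [ 0.4972 -0.5724  0.    ]
filter 0.75 [143.2 320.9] [ 0.7073 -0.4012 -0.    ]
filter 0.72 [352.3 202. ] [ 0.5435 -0.0327  0.    ]
top 1514 ((0.4448413848876953, -0.3295597434043884), 0.028213469311594963) [ 0.44428643 -0.32784934  0.05992765]
fl 1043 ((0.444717139005661, -0.32945385575294495), 0.04224216565489769) [ 0.44148627 -0.31321712  0.00837195]
[[0.0031, -0.0334, 0.0118, -0.0078, 1], [0.0034, -0.0333, 0.0118, -0.0078, 1], [0.0037, -0.0333, 0.0118, -0.0078, 1], [0.0039, -0.0333, 0.0118, -0.0078, 1], [0.0042, -0.0332, 0.0118, -0.0078, 1], [0.0044, -0.0332, 0.0118, -0.0078, 1], [0.0047, -0.0332, 0.0118, -0.0078, 1], [0.005, -0.0331, 0.0118, -0.0078, 1]]
```

```bash
cat >> h.py <<'E'
def plan(xyz,th,n,g,o=None):
    o=o or ctrl.get_obs();Rm=R.from_rotvec(o['tool_rot']);t0=theta(o);dth=(th-t0)/n
    d=(np.array(xyz)-np.array(o['tool_pos']))/n
    for i in range(n):
        v=Rm.inv().apply(d);print([round(float(a),4) for a in v]+[round(float(-dth),4),g],end=', ')
        Rm=Rm*R.from_rotvec([0,0,-dth])
    print()
def st():
    o=ctrl.get_obs();print('t',round(float(o['t']),2),'pos',np.round(o['tool_pos'],4),'th',round(float(theta(o)),3),'F',np.round(o['contact_force'],1),'open',round(float(o['opening']),4),'zax',R.from_rotvec(o['tool_rot']).as_matrix()[:2,2].round(4));return o
E
python3 -c "
from h import *
st();plan([.444,-.329,.25],1.447,8,1)"
```

```text
t 23.35 pos [ 0.4778 -0.0672  0.3446] th 1.447 F [-0.2 -0.2  0.5] open 0.0812 zax [-0.0725 -0.0017]
[-0.0007, -0.0329, 0.0122, 0.0, 1], [-0.0007, -0.0329, 0.0122, 0.0, 1], [-0.0007, -0.0329, 0.0122, 0.0, 1], [-0.0007, -0.0329, 0.0122, 0.0, 1], [-0.0007, -0.0329, 0.0122, 0.0, 1], [-0.0007, -0.0329, 0.0122, 0.0, 1], [-0.0007, -0.0329, 0.0122, 0.0, 1], [-0.0007, -0.0329, 0.0122, 0.0, 1],
```

Emit:
{"api": "apply_moves", "payload": {"deltas": [[0, -0.033, 0.012, 0, 1], [0, -0.033, 0.012, 0, 1], [0, -0.033, 0.012, 0, 1], [0, -0.033, 0.012, 0, 1], [0, -0.033, 0.012, 0, 1], [0, -0.033, 0.012, 0, 1], [0, -0.033, 0.012, 0, 1], [0, 0, 0, 0, 1]]}}

```text
t: 24.35
tool_pos: [0.4434, -0.3034, 0.2624]
tool_rot: [-0.188, -3.068, 0.01]
contact_force: [0.9, 0.5, -0.3]
opening: 0.0853
```

```bash
python3 -c "
from h import *
o=st();print(o['q'].round(3));plan([.4447,-.3294,.12],1.5,8,1)"
```

```text
t 24.35 pos [ 0.4434 -0.3034  0.2624] th 1.449 F [ 0.9  0.5 -0.3] open 0.0853 zax [-0.0684 -0.0024]
[-0.714 -0.136  1.746 -0.047  1.582 -2.162]
[-0.0018, -0.003, 0.0178, -0.0064, 1], [-0.0017, -0.003, 0.0178, -0.0064, 1], [-0.0017, -0.003, 0.0178, -0.0064, 1], [-0.0017, -0.003, 0.0178, -0.0064, 1], [-0.0017, -0.0031, 0.0178, -0.0064, 1], [-0.0017, -0.0031, 0.0178, -0.0064, 1], [-0.0016, -0.0031, 0.0178, -0.0064, 1], [-0.0016, -0.0031, 0.0178, -0.0064, 1],
```

Emit:
{"api": "apply_moves", "payload": {"deltas": [[-0.002, -0.004, 0.024, -0.007, 1], [-0.002, -0.004, 0.024, -0.007, 1], [-0.002, -0.004, 0.024, -0.007, 1], [-0.002, -0.004, 0.024, -0.007, 1], [-0.002, -0.004, 0.024, -0.007, 1], [-0.002, -0.003, 0.022, -0.007, 1], [0, 0, 0, 0, 1], [0, 0, 0, 0, 1]]}}

```text
t: 25.35
tool_pos: [0.4485, -0.3249, 0.1231]
tool_rot: [-0.115, -3.08, 0.013]
contact_force: [-0.1, 0.6, 0.4]
opening: 0.0856
```

```bash
python3 -c "
from h import *
o=st();plan([.4435,-.3294,.026],1.5,5,1)
p=ctrl.get_image('side');cv2.imwrite('pics/s6.png',cv2.resize(p['img'][200:340,220:420,::-1],None,fx=3.5,fy=3.5))
"
```

```text
t 25.35 pos [ 0.4485 -0.3249  0.1231] th 1.497 F [-0.1  0.6  0.4] open 0.0856 zax [-0.0596 -0.0062]
[-0.0002, -0.0008, 0.0194, -0.0007, 1], [-0.0002, -0.0008, 0.0194, -0.0007, 1], [-0.0002, -0.0008, 0.0194, -0.0007, 1], [-0.0002, -0.0008, 0.0194, -0.0007, 1], [-0.0002, -0.0008, 0.0194, -0.0007, 1],
```

View pics/s6.png

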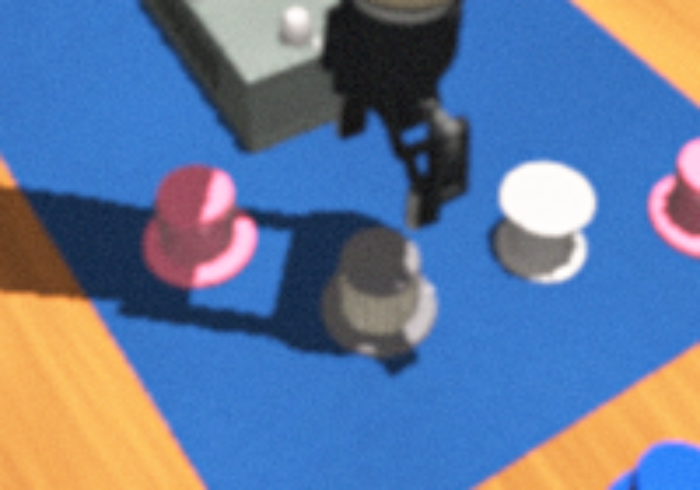

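The gripper is above the grey filter and clear of the spool. Descending.

Emit:
{"api": "apply_moves", "payload": {"deltas": [[0, -0.002, 0.02, 0, 1], [0, -0.002, 0.02, 0, 1], [0, 0, 0.02, 0, 1], [0, 0, 0.02, 0, 1], [0, 0, 0.012, 0, 1], [0, 0, 0, 0, 1], [0, 0, 0, 0, 1], [0, 0, 0, 0, 1]]}}

```text
t: 26.4
tool_pos: [0.4441, -0.3311, 0.0293]
tool_rot: [-0.115, -3.085, 0.019]
contact_force: [0.4, -0.1, -0.4]
opening: 0.0857
```

```bash
python3 -c "
from h import *
o=st();plan([.4435,-.3294,.026],1.5,2,1)
"
```

```text
t 26.4 pos [ 0.4441 -0.3311  0.0293] th 1.496 F [ 0.4 -0.1 -0.4] open 0.0857 zax [-0.0548 -0.0103]
[0.0003, 0.0008, 0.0017, -0.0018, 1], [0.0003, 0.0008, 0.0017, -0.0018, 1],
```

Emit:
{"api": "apply_moves", "payload": {"deltas": [[0, 0.0015, 0.003, 0, 1], [0, 0, 0, 0, 1], [0, 0, 0, 0, -1], [0, 0, 0, 0, -1], [0, 0, 0, 0, -1], [0, 0, 0, 0, -1], [0, 0, 0, 0, -1], [0, 0, 0, 0, -1]], "grip_force": 35}}

```text
t: 27.4
tool_pos: [0.4452, -0.3303, 0.028]
tool_rot: [-0.116, -3.088, 0.022]
contact_force: [-0.0, 0.4, 0.7]
opening: 0.055
```

```bash
python3 -c "
from h import *
o=st()
p=ctrl.get_image('wrist');w=cloud(p,o)
m=(np.hypot(w[...,0]-.444,w[...,1]+.329)<.07)&(w[...,2]>.004)&(w[...,2]<.014);Q=w[m]
if len(Q)>20:print('fl',len(Q),cv2.minEnclosingCircle(Q[:,:2].astype(np.float32)))
cv2.imwrite('pics/w7.png',p['img'][:,:,::-1])
"
```

```text
t 27.4 pos [ 0.4452 -0.3303  0.028 ] th 1.496 F [-0.   0.4  0.7] open 0.055 zax [-0.0523 -0.0121]
fl 5845 ((0.4427298307418823, -0.3305760622024536), 0.04187455400824547)
```

View pics/w7.png

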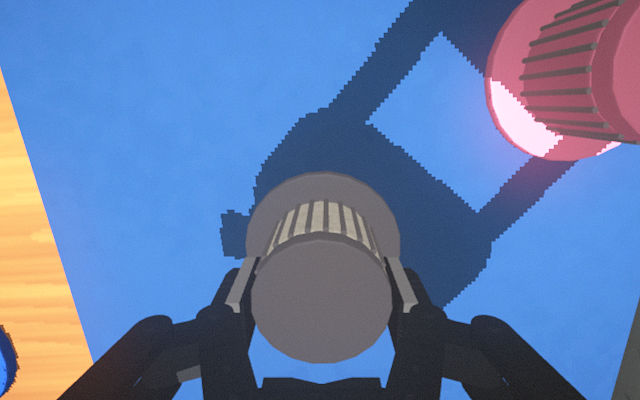

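Emit:
{"api": "apply_moves", "payload": {"deltas": [[0, 0, -0.015, 0, -1], [0, 0, -0.03, 0, -1], [0, 0, -0.035, 0, -1], [0, 0, -0.035, 0, -1], [0, 0, -0.03, 0, -1], [0, 0, 0, 0, -1], [0, 0, 0, 0, -1], [0, 0, 0, 0, -1]]}}

```text
t: 28.45
tool_pos: [0.4509, -0.3264, 0.1764]
tool_rot: [-0.115, -3.083, 0.016]
contact_force: [0.6, 0.5, -2.5]
opening: 0.055
```

```bash
cat > place.py <<'E'
from h import *
import sys
# place.py height_of_underside n
o0p=np.array([.4452,-.3303,.028]);R0=R.from_rotvec([-.116,-3.088,.022]);v=R0.inv().apply(np.array([.4437,-.3303,0])-o0p)
o=st();Rm=R.from_rotvec(o['tool_rot']);F=o['tool_pos']+Rm.apply(v);print('filter now',F.round(4),'axis tilt',(Rm*R0.inv()).apply([0,0,1]).round(4))
S=np.array([.5383,-.0662,float(sys.argv[1])])
plan(S-Rm.apply(v),float(sys.argv[3]) if len(sys.argv)>3 else theta(o),int(sys.argv[2]),-1,o)
E
python3 place.py .12 8
```

```text
t 28.45 pos [ 0.4509 -0.3264  0.1764] th 1.497 F [ 0.6  0.5 -2.5] open 0.055 zax [-0.0568 -0.0082]
filter now [ 0.4492 -0.3263  0.1484] axis tilt [ 0.005  -0.0041  1.    ]
[-0.0089, 0.0333, 0.0026, -0.0, -1], [-0.0089, 0.0333, 0.0026, -0.0, -1], [-0.0089, 0.0333, 0.0026, -0.0, -1], [-0.0089, 0.0333, 0.0026, -0.0, -1], [-0.0089, 0.0333, 0.0026, -0.0, -1], [-0.0089, 0.0333, 0.0026, -0.0, -1], [-0.0089, 0.0333, 0.0026, -0.0, -1], [-0.0089, 0.0333, 0.0026, -0.0, -1],
```

The filter is lifted, with about 2.5 N of load on the wrist. Moving it over the spigot.

Emit:
{"api": "apply_moves", "payload": {"deltas": [[-0.009, 0.033, 0, 0, -1], [-0.009, 0.033, 0, 0, -1], [-0.009, 0.033, 0, 0, -1], [-0.009, 0.033, 0, 0, -1], [-0.009, 0.033, 0, 0, -1], [-0.009, 0.033, 0, 0, -1], [-0.009, 0.028, 0, 0, -1], [0, 0, 0, 0, -1]]}}

```text
t: 29.45
tool_pos: [0.5256, -0.0966, 0.1555]
tool_rot: [-0.118, -3.061, 0.001]
contact_force: [-0.5, -0.3, -2.1]
opening: 0.0547
```

```bash
python3 place.py .1 4
```

```text
t 29.45 pos [ 0.5256 -0.0966  0.1555] th 1.494 F [-0.5 -0.3 -2.1] open 0.0547 zax [-0.0779  0.0023]
filter now [ 0.5234 -0.0962  0.1275] axis tilt [ 0.0261 -0.0145  0.9996]
[-0.0037, 0.0078, 0.0066, -0.0, -1], [-0.0037, 0.0078, 0.0066, -0.0, -1], [-0.0037, 0.0078, 0.0066, -0.0, -1], [-0.0037, 0.0078, 0.0066, -0.0, -1],
```

Emit:
{"api": "apply_moves", "payload": {"deltas": [[-0.004, 0.008, 0.004, 0, -1], [-0.004, 0.008, 0.004, 0, -1], [-0.003, 0.007, 0.004, 0, -1], [-0.003, 0.006, 0.004, 0, -1], [0, 0, 0, 0, -1], [0, 0, 0, 0, -1], [0, 0, 0, 0, -1], [0, 0, 0, 0, -1]]}}

```text
t: 30.45
tool_pos: [0.5401, -0.069, 0.1353]
tool_rot: [-0.122, -3.058, 0.001]
contact_force: [-0.1, 0.5, -2.4]
opening: 0.0553
```

```bash
python3 place.py .06 4
python3 - <<'E'
from h import *
o=st();p=ctrl.get_image('wrist');cv2.imwrite('pics/w8.png',p['img'][:,:,::-1]);w=cloud(p,o)
print('filter top/flange: ')
for lo,hi in ((.08,.125),):
    m=(np.hypot(w[...,0]-.538,w[...,1]+.066)<.06)&(w[...,2]>lo)&(w[...,2]<hi);Q=w[m]
    if len(Q)>20:print(len(Q),cv2.minEnclosingCircle(Q[:,:2].astype(np.float32)),Q[:,2].min(),Q[:,2].max())
p=ctrl.get_image('side');cv2.imwrite('pics/s8.png',cv2.resize(p['img'][130:260,220:400,::-1],None,fx=4,fy=4,interpolation=cv2.INTER_CUBIC))
E
```

```text
t 30.45 pos [ 0.5401 -0.069   0.1353] th 1.491 F [-0.1  0.5 -2.4] open 0.0553 zax [-0.0811  0.0024]
filter now [ 0.5377 -0.0686  0.1073] axis tilt [ 0.0292 -0.0144  0.9995]
[-0.001, 0.0007, 0.0118, -0.0, -1], [-0.001, 0.0007, 0.0118, -0.0, -1], [-0.001, 0.0007, 0.0118, -0.0, -1], [-0.001, 0.0007, 0.0118, -0.0, -1], 
t 30.45 pos [ 0.5401 -0.069   0.1353] th 1.491 F [-0.1  0.5 -2.4] open 0.0553 zax [-0.0811  0.0024]
filter top/flange: 
6063 ((0.5383381247520447, -0.06925670802593231), 0.04192240163683891) 0.10944175544626808 0.12499542701882238
```

View pics/w8.png

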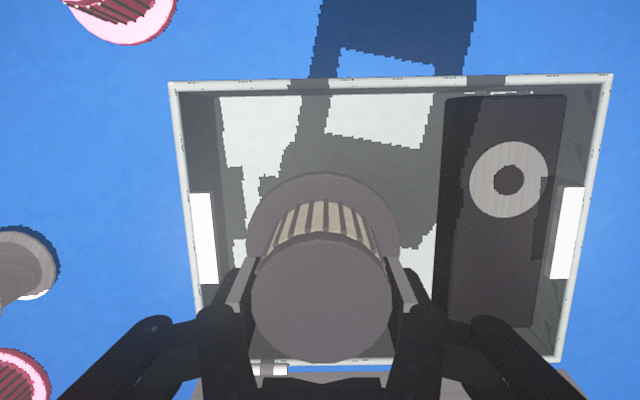

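View pics/s8.png

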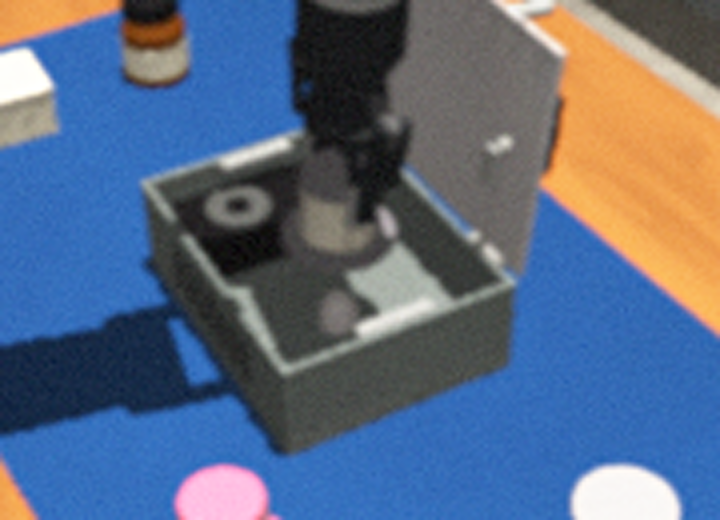

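Filter flange measures at (0.538,-0.069). It needs about +2.5 mm in y; I'll correct that while descending to just above the spigot tip.

Emit:
{"api": "apply_moves", "payload": {"deltas": [[-0.001, 0.001, 0.012, 0, -1], [-0.001, 0.001, 0.012, 0, -1], [-0.001, 0.0005, 0.01, 0, -1], [-0.001, 0, 0.01, 0, -1], [0, 0, 0, 0, -1], [0, 0, 0, 0, -1], [0, 0, 0, 0, -1], [0, 0, 0, 0, -1]]}}

```text
t: 31.55
tool_pos: [0.5404, -0.0666, 0.0875]
tool_rot: [-0.122, -3.057, 0.001]
contact_force: [0.1, 0.5, -2.1]
opening: 0.0551
```

```bash
python3 place.py .054 2
python3 - <<'E'
from h import *
o=st();p=ctrl.get_image('wrist');w=cloud(p,o)
m=(np.hypot(w[...,0]-.538,w[...,1]+.066)<.06)&(w[...,2]>.053)&(w[...,2]<.08);Q=w[m]
if len(Q)>20:print(len(Q),cv2.minEnclosingCircle(Q[:,:2].astype(np.float32)),Q[:,2].min(),Q[:,2].max())
E
```

```text
t 31.55 pos [ 0.5404 -0.0666  0.0875] th 1.491 F [ 0.1  0.5 -2.1] open 0.0551 zax [-0.0819  0.0026]
filter now [ 0.538  -0.0661  0.0595] axis tilt [ 0.0301 -0.0147  0.9994]
[-0.0004, -0.0, 0.0027, -0.0, -1], [-0.0004, -0.0, 0.0027, -0.0, -1], 
t 31.55 pos [ 0.5404 -0.0666  0.0875] th 1.491 F [ 0.1  0.5 -2.1] open 0.0551 zax [-0.0819  0.0026]
6207 ((0.5379021763801575, -0.06661710888147354), 0.04176612198352814) 0.06197698199190099 0.0799611103603245
```

Emit:
{"api": "apply_moves", "payload": {"deltas": [[-0.0004, 0, 0.005, 0, -1], [-0.0004, 0, 0.005, 0, -1], [-0.0004, 0, 0.004, 0, -1], [-0.0004, 0, 0.004, 0, -1], [-0.0004, 0, 0.003, 0, -1], [-0.0003, 0, 0.003, 0, -1], [0, 0, 0, 0, -1], [0, 0, 0, 0, -1]]}}

```text
t: 32.6
tool_pos: [0.5407, -0.0667, 0.0616]
tool_rot: [-0.122, -3.057, 0.001]
contact_force: [-0.0, -0.0, -2.3]
opening: 0.0554
```

```bash
python3 place.py .024 4
```

```text
t 32.6 pos [ 0.5407 -0.0667  0.0616] th 1.491 F [-0.  -0.  -2.3] open 0.0554 zax [-0.0819  0.0026]
filter now [ 0.5384 -0.0663  0.0337] axis tilt [ 0.0301 -0.0146  0.9994]
[-0.0002, 0.0, 0.0024, -0.0, -1], [-0.0002, 0.0, 0.0024, -0.0, -1], [-0.0002, 0.0, 0.0024, -0.0, -1], [-0.0002, 0.0, 0.0024, -0.0, -1],
```

It's 12 mm over the spigot with no contact force. Continuing to the floor.

Emit:
{"api": "apply_moves", "payload": {"deltas": [[-0.0002, 0, 0.003, 0, -1], [-0.0002, 0, 0.003, 0, -1], [-0.0002, 0, 0.003, 0, -1], [-0.0002, 0, 0.002, 0, -1], [0, 0, 0.0015, 0, -1], [0, 0, 0, 0, -1], [0, 0, 0, 0, -1], [0, 0, 0, 0, -1]]}}

```text
t: 33.6
tool_pos: [0.5408, -0.0668, 0.0491]
tool_rot: [-0.122, -3.058, 0.001]
contact_force: [-0.5, 0.2, -1.1]
opening: 0.0551
```

```bash
python3 place.py .02 2
```

```text
t 33.6 pos [ 0.5408 -0.0668  0.0491] th 1.491 F [-0.5  0.2 -1.1] open 0.0551 zax [-0.0814  0.0024]
filter now [ 0.5385 -0.0664  0.0212] axis tilt [ 0.0296 -0.0144  0.9995]
[0.0001, 0.0001, 0.0006, -0.0, -1], [0.0001, 0.0001, 0.0006, -0.0, -1],
```

Emit:
{"api": "apply_moves", "payload": {"deltas": [[0, 0, 0.001, 0, -1], [0, 0, 0.001, 0, -1], [0, 0, 0, 0, 0.8], [0, 0, 0, 0, 0.8], [0, 0, 0, 0, 0.8], [0, 0, 0, 0, 0.8], [0, 0, 0, 0, 0.8], [0, 0, 0, 0, 0.8]]}}

```text
t: 34.6
tool_pos: [0.5415, -0.0671, 0.0491]
tool_rot: [-0.122, -3.059, 0.002]
contact_force: [-0.4, -0.1, 0.9]
opening: 0.0767
```

Emit:
{"api": "apply_moves", "payload": {"deltas": [[0.001, 0, -0.01, 0, 0.8], [0.002, 0, -0.02, 0, 0.8], [0.002, 0, -0.03, 0, 0.8], [0.002, 0, -0.04, 0, 0.8], [0.01, 0, -0.045, 0, 0.8], [0.015, 0, -0.04, 0, 0.8], [0.015, 0, -0.02, 0, 0.8], [0, 0, 0, 0, 0.8]]}}

```text
t: 35.6
tool_pos: [0.5114, -0.0638, 0.2755]
tool_rot: [-0.123, -3.07, 0.006]
contact_force: [0.2, -0.3, -0.4]
opening: 0.0767
```

Run:
```python
from h import *
o=st();p=ctrl.get_image('wrist');cv2.imwrite('pics/w9.png',p['img'][:,:,::-1]);w=cloud(p,o)
d=np.hypot(w[...,0]-.5384,w[...,1]+.0664)
m=(d<.05)&(w[...,2]>.07)&(w[...,2]<.1);Q=w[m];print('top',len(Q),cv2.minEnclosingCircle(Q[:,:2].astype(np.float32)),np.median(Q[:,2]))
A=np.c_[Q[:,:2]-Q[:,:2].mean(0),np.ones(len(Q))];print('plane',np.linalg.lstsq(A,Q[:,2],rcond=None)[0])
m=(d<.05)&(w[...,2]>.023)&(w[...,2]<.04);Q=w[m];print('flange',len(Q),cv2.minEnclosingCircle(Q[:,:2].astype(np.float32)),np.median(Q[:,2]))
m=(d<.075)&(d>.05)&(w[...,2]<.03);print('floor',np.median(w[m][:,2]))
p=ctrl.get_image('side');w=cloud(p);cv2.imwrite('pics/s9.png',cv2.resize(p['img'][100:320,180:470,::-1],None,fx=2.7,fy=2.7,interpolation=cv2.INTER_CUBIC))
m=(np.hypot(w[...,0]-.5384,w[...,1]+.0664)<.035)&(w[...,2]>.07)&(w[...,2]<.1);Q=w[m]
if len(Q):print('side top',np.median(Q[:,2]),Q.mean(0))
xc=np.array([np.cos(-.061),np.sin(-.061)]);yc=np.array([-xc[1],xc[0]]);H=np.array([.4661,-.0277])+xc*.175
q=w[...,:2]-H;s=q@xc;l=q@yc
m=(abs(l)<.12)&(abs(s)<.06)&(w[...,2]>.11)&(w[...,2]<.26);c=np.polyfit(w[m][:,2],s[m],1);print('phi deg',90+np.degrees(np.arctan(c[0])))
```

```text
t 35.6 pos [ 0.5114 -0.0638  0.2755] th 1.491 F [ 0.2 -0.3 -0.4] open 0.0767 zax [-0.0691 -0.0011]
top 2134 ((0.5391269326210022, -0.06727693229913712), 0.028552517294883728) 0.08035335931576729
plane [ 0.02749354 -0.00094191  0.08012501]
flange 1379 ((0.539872944355011, -0.0670102909207344), 0.04204176366329193) 0.02838669102805802
floor 0.020438292355992538
side top 0.07926774459645158 [ 0.53517022 -0.0697252   0.0786525 ]
phi deg 98.66689619869585
```

View pics/w9.png

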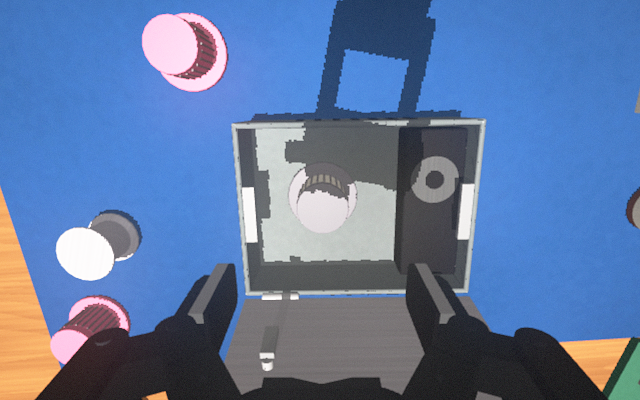

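View pics/s9.png

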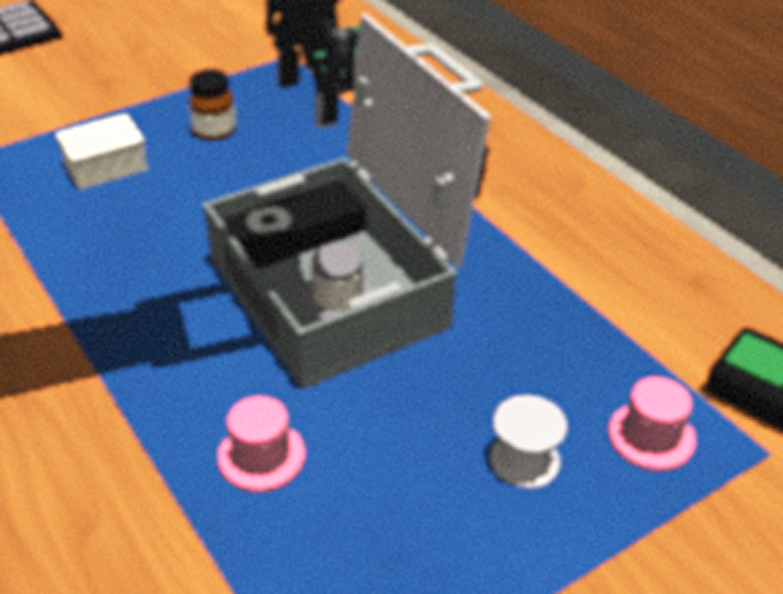

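The top sits at 80.3 mm, the flange top at 28.4 mm and the floor at 20.4 mm, so the filter is fully home. The panel is standing and the gripper is clear, so I'm handing in.

```bash
python3 -c "
from h import *
print(ctrl.finish_job())"
```

```text
the job is handed in; nothing more can be done
None
```

The job is done and handed in at about 36 s of the 72 s allowed; `finish_job` reports no verdict.

- **Fasteners:** I turned the left and then the right wing anticlockwise past its stop, where the jaws slipped. A wrist picture then showed both pointing front-back, within about 0.1° of the case's own direction. The right wing was partly hidden in that picture.
- **Panel:** I swung it up by the bar and let go. It stands at about 98.6° by the side camera, a little past upright, and read the same before and after I placed the filter.
- **Filter:** The grey single-flange drum went flange down over the spigot with no notable force. After release its top was at 80.3 mm, the flange top at 28.4 mm and the chamber floor at 20.4 mm, which means fully home. Its centre is within about 1.5 mm of where I measured the spigot.
- **Bystanders:** I did not touch the spool, the jar or the carton, and they look unmoved in the last pictures; I did not measure them again.

**Checks that disagreed:**
- **Tool tilt:** The tool drifted to about 4–5° of tilt as rows added up, and I corrected for it when aligning the filter.
- **Filter slope:** The last fit of the filter's top showed about 1.6° of slope. I put that down to camera calibration, because the flange and floor heights agree with a seated filter.
- **Panel angle:** The arm's own arc suggested 95.5° before release, against the camera's 98.6°.
- **Spigot position:** The side network's spigot position was about 12 mm off in y. I used the depth data and the wrist camera, which agreed with each other.

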